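Unfold the crank handle and raise the lift stage

TASK

The small lift stage that holds a watch movement is down, with its red crank handle folded flat along the crank arm. Unfold the handle until it stands upright, then turn the crank counter-clockwise (seen from above) all the way to its stop so that the movement is fully raised; do not turn the crank while the handle is folded. Leave the handle upright, and leave the little yellow oil vial with the red cap standing where it is.

Things in the scene. Friction and masses are not known exactly. Their poses are not given: they have to be found in the camera images.
- lift_stage: Lift stage, fixed to the worktop (place and yaw vary): dark base 160x80x10 mm, grey gear housing 62x66, top 40 high, carrying the crank; beside it an aluminium platform with a white two-jaw holder and brass watch movement, top 53 high, that rises 6 mm per rad of crank. Origin: on the worktop, on the crank's vertical axis; z up, +x from the crank axis to the platform's centre 85 mm away.
- crank (a joint): Crank turn, rad, counter-clockwise from above; starts 0 to 0.35, hard stop 2.7 (platform fully up). At 0 the arm points along the stage's +y. Arm: steel bar 8 mm wide, top 68 mm above the worktop; at its end a fork 16 wide, top 82 high, holds the handle's fold hinge 65 mm from the crank axis, 78 mm above the worktop. Takes about 1 N at the handle; stays where left.
- fold (a joint): Fold of the red handle, rad; hinge level, square to the arm. 0: flat 2 mm over the arm, pointing from hinge to crank axis; swings up and outward to its stop 1.57 = upright over the hinge. Starts 0 to 0.2; stays where left (1.5 N moves it). Cylinder 16 mm thick, 10 to 56 mm from the hinge; its sleeve spins freely. Wider than the arm: fingers can close on it from both sides.
- oil_vial: Bystander, loose: yellow vial with a red cap, 14 mm thick, 38 tall, standing on the worktop 110 to 155 mm from the crank axis. Origin at the centre of its underside, z up. A round tin (44 mm, 56 tall) and a black eye loupe (34 mm, 34 tall) also stand loose near the stage, off its base.

How it is judged:
On the way:
1. the handle is unfolded upright (at least 75 degrees) while the crank is still near its start (value of joint fold above 1.31 rad and value of joint crank below 0.85 rad), for 0.1 s.
At the end, for the whole second after the job is handed in: The crank rests within 0.25 rad (14 degrees) of its stop (joint above 2.45), the handle is still upright (fold above 1.2 rad), and the oil vial stands upright within 20 mm of where it started (value of joint crank above 2.45 rad and value of joint fold above 1.2 rad and velocity of joint crank between -0.05 and 0.05 rad/s and angle between oil_vial's own z axis and vertical below 0.2 rad and distance of oil_vial from where it was at the start of the episode below 0.02 m); the robot touches nothing.
It fails at once if the crank is turned on (past 0.85 rad) with the handle less than 57 degrees unfolded (value of joint crank above 0.85 rad and value of joint fold below 1 rad).
It fails at once if the oil vial is knocked over (angle between oil_vial's own z axis and vertical above 0.6 rad).
It also fails if it takes over 45 s, if anything falls off the work surface, if the arm or the gripper's body presses on something with over 40 N, if the wrist force passes 120 N, or if a joint passes its speed limit or range.

ROBOT

A 6-joint arm with a two-finger parallel gripper is mounted at the origin on a cart in front of the work surface, level with it; the furniture and walls round the work are solid. World frame = base frame: x ahead of the robot, y to its left, z up, the work surface at z = 0. Lengths are in m, angles in rad, forces in N, time in s.
With the tool pointing down it reaches from about 0.425 to 0.95 m from the base axis. Payload 3.5 kg.
Tool frame: the origin (TCP) lies on the centre line of the jaws, within the pads' length; the fingertips stand 17 mm ahead of it and the grasp point (between the pads) lies 2 mm behind it; z points along the fingers, y is the line along which they close (so a half turn about z gives the same grasp; the last joint's range is limited). The gripper opens to 85 mm and grips with 20 to 120 N. Pads are 22 mm wide; open, the fingers measure 114 mm over their backs; the gripper's body (76 mm by 85 mm) begins 54 mm behind the grasp point. The pads swing forward as they close: fully open they stand 13 mm farther back than shut.
Start: joints at [-1.487, 0.286, 1.577, -0, 1.279, -0.15], TCP at [0.156, -0.657, 0.248] pointing down, gripper open.
Joint ranges: [-2.77, 2.77], [-0.9, 2.22], [0.21, 2.48], [-1.53, 4.67], [0.24, 2.81], [-2.84, 2.84]. Speed limits (rad/s): [2.79, 2.79, 3.14, 3.14, 3.14, 3.14].

INTERFACE

Orientations are given as a unit quaternion [x, y, z, w].
In Python, from plant import ctrl gives the robot as it stands. The module is installed in compiled form; this text tells all that it offers.
- The arm moves only by the tool drive_tool, never from a script. Its argument "moves" is a list of rows, each a list of 3 entries, a list of its own where there are three numbers: the turn, a rotation vector about the tool's x, y, z in rad, then the shift along the tool's x, y, z in m, then the finger opening in m, from 0 to 0.0854. A call has 1 to 5 rows; each row shifts and turns the commanded pose from where the row before left it, along the tool's axes as they then stand; what a row does not reach is not made up. A row lasts 1/8 s, in which the tool goes at most 62.5 mm and 10.7 degrees, less where a joint would pass 70% of its speed; a pose out of reach is approached as far as the arm can. A call with a gripper value outside its range is refused whole. The fingers move at their own pace and stop on an object; "grip_force" is the grip in N (left out, the last holds). Time passes only in rows, so rows that do not move let the fingers close. It gives the time, the measured TCP pose, the force, the opening and the grip force at its end, in the units of the state.
- ctrl.get_state(): the state, without advancing time (a new reading comes with each control period).
- ctrl.read_camera(name): name is "side" or "top" or "wrist"; returns a dict with "image" (384x512x3 uint8, red, green, blue), "fx", "fy", "cx", "cy" (pixels), "dist" ([k1, k2, p1, p2, k3] as OpenCV has them; the pictures are not rectified), "R" (3x3) and "t" (3): a world point X has camera coordinates R X + t. Camera axes: x right, y down, z forward; pixel columns grow to the right and rows downward; lengths in m; the calibration is good to about 2 mm. A picture is of the moment at which its call begins. There is no depth.
- ctrl.sign_off(): hands the job in; it is judged then, once.
The state is a dict: "time": time; "qpos": joint angles; "dq": joint speeds; "joint_efforts": joint torques, N m; "eef_pos": TCP position; "tcp_rot": TCP orientation; "contact_force": force on the tool from outside, world axes, zero at the start; "wrist_torque": the same for the moment, N m; "opening": opening from 0.0 (shut) to 1.0 (fully open); "finger_force": force on a finger pad.
Only numpy, scipy, OpenCV 4.12 (cv2) and the standard library are available. Lean on these libraries where they do the work, as an engineer would, in place of code of your own. Each camera call takes 0.05 s, during which the arm holds its last target. There are 200 camera calls.

## Working session

There is one attempt and no reset: what is moved stays moved. The work goes in short steps, Python scripts to look and compute and a tool call to move; the robot and the scene stay as the last step left them, time stands still between calls to the robot, and variables do not carry over. Pictures are saved under pics/ and viewed, at most 10 in all, crops included, and the job is handed in when it is done.

Besides the shell and the picture viewer there is one more tool, called after "Emit:" by a JSON object that holds its "method" and its "body", one argument or row to a line. drive_tool: Moves the arm, as the interface text tells. Its arguments: {"type":"object","properties":{"moves":{"type":"array","items":{"type":"array"}},"grip_force":{"type":"number"}},"required":["moves"]}

```bash
mkdir -p pics
cat > h.py <<'E'
import numpy as np, cv2
from plant import ctrl
def cam(n):
    return ctrl.read_camera(n)
def ray(c,uv):
    K=np.array([[c["fx"],0,c["cx"]],[0,c["fy"],c["cy"]],[0,0,1.]])
    p=cv2.undistortPoints(np.array([[uv]],float),K,np.array(c["dist"],float))[0,0]
    R=np.array(c["R"]);t=np.array(c["t"])
    return -R.T@t, R.T@np.array([p[0],p[1],1.])
def onz(c,uv,z):
    o,d=ray(c,uv); return o+d*(z-o[2])/d[2]
def proj(c,X):
    K=np.array([[c["fx"],0,c["cx"]],[0,c["fy"],c["cy"]],[0,0,1.]])
    return cv2.projectPoints(np.array(X,float).reshape(-1,3),cv2.Rodrigues(np.array(c["R"],float))[0],np.array(c["t"],float),K,np.array(c["dist"],float))[0][:,0]
def tri(c1,u1,c2,u2):
    o1,d1=ray(c1,u1);o2,d2=ray(c2,u2)
    s=np.linalg.lstsq(np.c_[d1,-d2],o2-o1,rcond=None)[0]
    a=o1+d1*s[0];b=o2+d2*s[1]; return (a+b)/2,np.linalg.norm(a-b)
def red(im):
    h=cv2.cvtColor(im,cv2.COLOR_RGB2HSV)
    return (((h[...,0]<8)|(h[...,0]>172))&(h[...,1]>130)&(h[...,2]>60)).astype(np.uint8)
def blobs(m,amin=15):
    n,l,s,ce=cv2.connectedComponentsWithStats(m)
    return [(s[i].tolist(),ce[i].round(1).tolist()) for i in range(1,n) if s[i,4]>amin]
E
python3 - <<'E'
from h import *
ims=[]
for n in("top","side"):
    c=cam(n);ims.append(c["image"])
    print(n,blobs(red(c["image"])), (-np.array(c["R"]).T@np.array(c["t"])).round(3))
    cv2.imwrite(f"pics/{n}0.png",cv2.resize(c["image"][...,::-1],(800,600)))
s=ctrl.get_state();print(s)
E
```

```text
top [([200, 199, 26, 16, 233], [212.0, 206.2]), ([159, 206, 6, 7, 21], [161.3, 209.2])] [0.39  0.137 0.946]
side [([126, 23, 14, 7, 41], [133.1, 26.1]), ([21, 25, 6, 17, 54], [23.1, 32.5]), ([271, 204, 11, 19, 168], [276.6, 212.7])] [0.335 0.841 0.491]
{'time': 0.1, 'qpos': array([-1.48698228e+00,  2.87121971e-01,  1.57805734e+00, -4.53731701e-07,
        1.27859970e+00, -1.50001542e-01]), 'dq': array([-2.22297752e-03, -1.10796546e-03, -4.74235123e-03,  6.45710357e-04,
       -1.00487263e-04,  7.18288569e-05]), 'joint_efforts': array([ 8.18867684e-04, -4.07297516e+01, -2.93698722e+01, -1.33848462e-04,
        3.41598199e-03,  2.98689095e-06]), 'eef_pos': array([ 0.15637097, -0.65605367,  0.24704104]), 'tcp_rot': array([ 9.93173463e-01,  1.16641665e-01,  3.59537215e-05, -1.09258736e-03]), 'contact_force': array([ 0.13398184, -0.14823901, -0.10301177]), 'wrist_torque': array([-0.03946447,  0.02462263,  0.00674474]), 'finger_force': 0.0, 'opening': 1.0009200749684606}
```

View pics/top0.png

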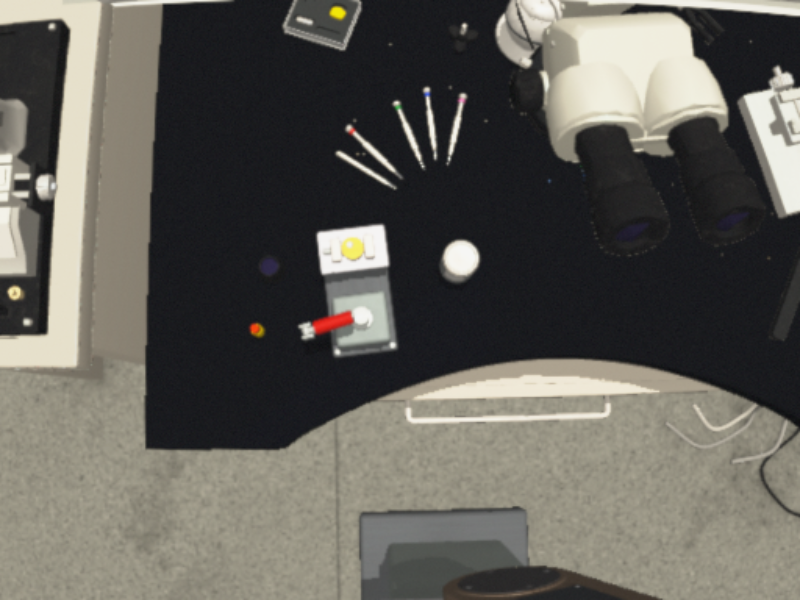

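View pics/side0.png

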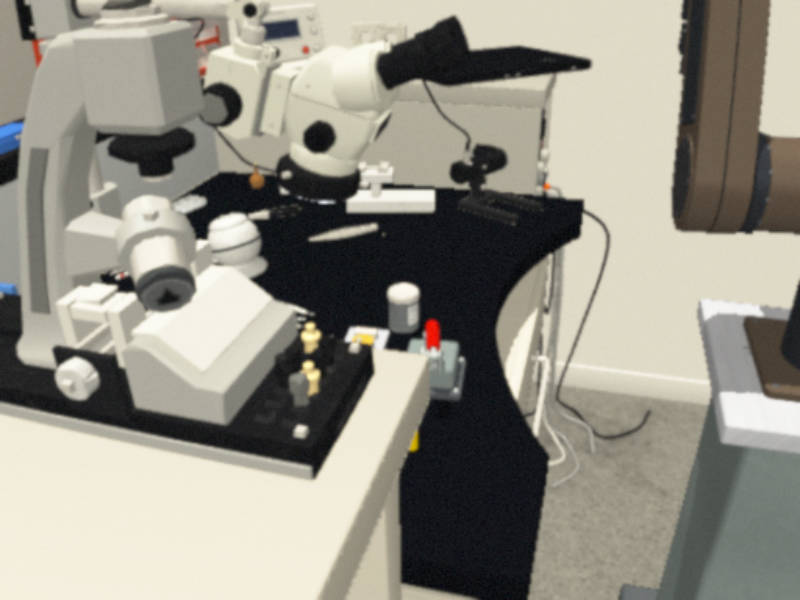

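The top view shows the stage with the crank axis near (361,317), the fork near (306,330), the movement at (353,248), the vial at (257,330), the loupe at (269,265) and the tin at (460,260). The side view sees the handle at (432,335).

Run:
```python
from h import *
c=cam("top");f=.64;im=c["image"]
m=red(im);n,l,s,ce=cv2.connectedComponentsWithStats(m)
i=1+np.argmax(s[1:,4]);pts=np.argwhere(l==i)[:,::-1].astype(np.float32)
r=cv2.minAreaRect(pts);b=cv2.boxPoints(r);print(r)
o=sorted(b.tolist(),key=lambda p:p[0]);L=np.mean(o[:2],0);Rr=np.mean(o[2:],0)
for nm,p in(("fork end",L),("free end",Rr),("mid",r[0])):print(nm,onz(c,p,.08).round(4))
for nm,p,z in(("knob",(361,317),.07),("fork",(306,330),.082),("mvt",(353,248),.053),("base a",(335,356),.01),("base b",(396,348),.01),("vial",(257,330),.038),("loupe",(269,265),.034),("tin",(460,260),.056),("microL",(630,235),.15),("microL2",(580,150),.2)):
    print(nm,onz(c,np.array(p)*f,z).round(4))
d=cam("side");bl=max(blobs(red(d["image"])),key=lambda q:q[0][4])
print("tri",tri(c,r[0],d,bl[1]))
print("side bbox top z",bl)
cv2.imwrite("pics/c1.png",cv2.resize(im[130:240,140:320,::-1],(792,484),interpolation=cv2.INTER_CUBIC))
```

```text
((212.60000610351562, 205.80001831054688), (10.119288444519043, 25.298219680786133), 71.56504821777344)
fork end [0.4833 0.2066 0.08  ]
free end [0.497  0.1634 0.08  ]
mid [0.4901 0.185  0.08  ]
knob [0.4961 0.1521 0.07  ]
fork [0.4807 0.2149 0.082 ]
mvt [0.5816 0.1608 0.053 ]
base a [0.4555 0.1858 0.01  ]
base b [0.464  0.1105 0.01  ]
vial [0.4863 0.278  0.038 ]
loupe [0.5663 0.2643 0.034 ]
tin [0.5644 0.0329 0.056 ]
microL [ 0.5719 -0.1464  0.15  ]
microL2 [ 0.6523 -0.0815  0.2   ]
tri (array([0.49033498, 0.18479677, 0.08633375]), np.float64(0.0018497401617299774))
side bbox top z ([271, 203, 11, 20, 169], [276.6, 212.6])
```

View pics/c1.png

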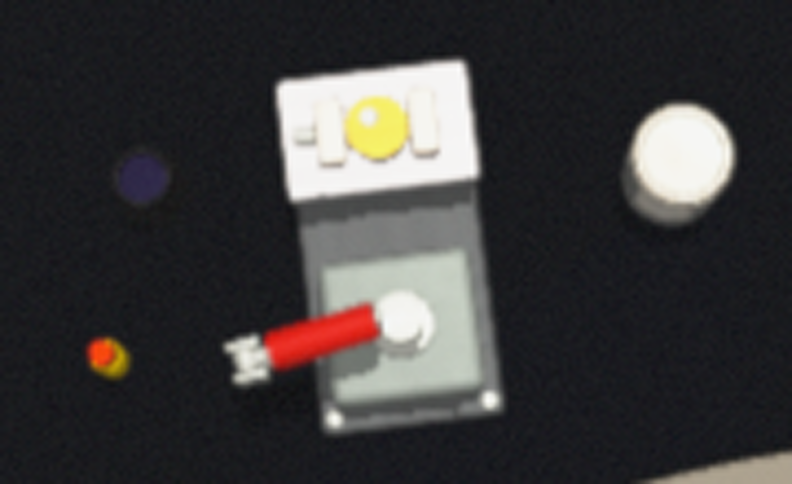

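The crop confirms the arm pointing a little counter-clockwise of stage +y. I get axis ≈ (0.496, 0.152), hinge ≈ (0.480, 0.215), and the handle's middle at about z 0.086. To clear the eyepieces I pull in first, then sweep.

Emit:
{"method": "drive_tool", "body": {
  "moves": [
    [[0,0,0],[0,-0.054,0],0.03],
    [[0,0,0],[0,-0.054,0],0.03],
    [[0,0,0],[0,-0.054,0],0.03],
    [[0,0,0],[0,-0.053,0],0.03],
    [[0,0,-0.12],[0.058,-0.0035,0],0.03]
  ]
}}

```text
time: 0.82
eef_pos: [0.1595, -0.4282, 0.2472]
tcp_rot: [0.985, 0.174, -0.0, -0.001]
contact_force: [1.6, -1.3, -0.5]
opening: 0.352
finger_force: 0.0
```

Emit:
{"method": "drive_tool", "body": {
  "moves": [
    [[0,0,-0.125],[0.058,-0.0035,0],0.03],
    [[0,0,-0.125],[0.058,-0.0035,0],0.03],
    [[0,0,-0.125],[0.058,-0.0035,0],0.03],
    [[0,0,-0.125],[0.058,-0.0035,0],0.03],
    [[0,0,-0.125],[0.058,-0.0035,0],0.03]
  ]
}}

```text
time: 1.45
eef_pos: [0.3886, -0.2529, 0.2484]
tcp_rot: [0.882, 0.472, 0.0, 0.0]
contact_force: [0.7, -1.1, -0.7]
opening: 0.351
finger_force: 0.0
```

Emit:
{"method": "drive_tool", "body": {
  "moves": [
    [[0,0,-0.125],[0.058,-0.0035,0],0.03],
    [[0,0,-0.125],[0.058,-0.0035,0],0.03],
    [[0,0,-0.125],[0.058,-0.0035,0],0.03],
    [[0,0,-0.125],[0.058,-0.0035,0],0.03]
  ]
}}

```text
time: 1.95
eef_pos: [0.4654, -0.0358, 0.2484]
tcp_rot: [0.737, 0.675, 0.0, 0.0]
contact_force: [1.2, 0.6, 0.0]
opening: 0.351
finger_force: 0.0
```

Emit:
{"method": "drive_tool", "body": {
  "moves": [
    [[0,0,0],[0.054,0.001,0],0.05],
    [[0,0,0],[0.054,0.001,0],0.05],
    [[0,0,0],[0.053,0.002,0],0.05],
    [[0,0,0],[0.053,0.001,0],0.05],
    [[0,0,-0.17],[0,0,0.03],0.05]
  ]
}}

```text
time: 2.58
eef_pos: [0.4913, 0.1784, 0.2208]
tcp_rot: [0.675, 0.737, 0.003, 0.002]
contact_force: [0.5, -0.4, 0.4]
opening: 0.58
finger_force: 0.0
```

Emit:
{"method": "drive_tool", "body": {
  "moves": [
    [[0,0,-0.17],[0,0,0.03],0.05],
    [[0,0,0],[0,0,0.0],0.05]
  ]
}}

```text
time: 2.82
eef_pos: [0.4877, 0.1748, 0.1854]
tcp_rot: [0.615, 0.789, -0.002, -0.002]
contact_force: [0.5, -0.3, 0.9]
opening: 0.585
finger_force: 0.0
```

Run:
```python
from h import *
c=cam("wrist");print(blobs(red(c["image"])))
cv2.imwrite("pics/w1.png",c["image"][...,::-1])
d=cam("top");print(blobs(red(d["image"])))
m=red(c["image"]);n,l,s,ce=cv2.connectedComponentsWithStats(m)
i=1+np.argmax(s[1:,4]);r=cv2.minAreaRect(np.argwhere(l==i)[:,::-1].astype(np.float32));b=cv2.boxPoints(r)
print(r,b.round(1).tolist())
for p in b:print(onz(c,p,.084).round(4))
print("mid",onz(c,r[0],.085).round(4))
s=ctrl.get_state();print(s["eef_pos"],s["tcp_rot"],s["opening"],s["qpos"])
```

```text
[([289, 65, 8, 10, 27], [293.2, 68.7]), ([254, 159, 19, 55, 907], [263.1, 186.1]), ([453, 229, 8, 9, 35], [457.2, 232.8])]
[]
((263.0, 186.0), (54.0, 18.0), 90.0) [[254.0, 159.0], [272.0, 159.0], [272.0, 213.0], [254.0, 213.0]]
[0.4778 0.2081 0.084 ]
[0.4921 0.2117 0.084 ]
[0.5047 0.1654 0.084 ]
[0.4894 0.1615 0.084 ]
mid [0.4907 0.1877 0.085 ]
[0.4900201  0.17490153 0.18896108] [6.15352453e-01 7.88252054e-01 1.88171264e-04 1.46384420e-04] 0.5844945301010951 [ 1.47647421e-01  1.98798583e-03  2.00792448e+00  5.21710169e-05
  1.13120572e+00 -9.75050102e-02]
```

View pics/w1.png

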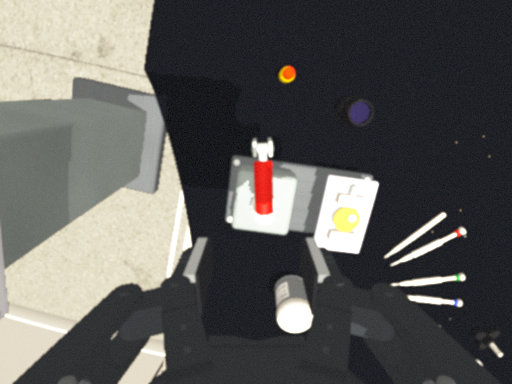

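The wrist view shows the red handle at (254–272, 159–213), exactly along the tool's x, with its fork at (262,148). The yaw is right and only a small shift is needed before descending.

Emit:
{"method": "drive_tool", "body": {
  "moves": [
    [[0,0,0],[0.003,0.002,0.035],0.05],
    [[0,0,0],[0,0,0.035],0.05],
    [[0,0,0],[0,0,0.035],0.05],
    [[0,0,0],[0,0,0],0.05]
  ],
  "grip_force": 20
}}

```text
time: 3.42
eef_pos: [0.4899, 0.1779, 0.0823]
tcp_rot: [0.615, 0.788, -0.001, -0.001]
contact_force: [-0.4, -0.2, -0.2]
opening: 0.582
finger_force: 0.0
```

Run:
```python
from h import *
c=cam("wrist")
m=red(c["image"]);n,l,s,ce=cv2.connectedComponentsWithStats(m)
i=1+np.argmax(s[1:,4]);r=cv2.minAreaRect(np.argwhere(l==i)[:,::-1].astype(np.float32))
print(r,onz(c,r[0],.085).round(4))
s=ctrl.get_state();print(s["eef_pos"],s["contact_force"])
cv2.imwrite("pics/w2.png",c["image"][...,::-1])
```

```text
((260.10888671875, 254.96707153320312), (92.26998901367188, 31.058706283569336), 89.10482788085938) [0.4909 0.1862 0.085 ]
[0.49145984 0.17819064 0.08417354] [0.06457947 0.28505971 1.25137198]
```

View pics/w2.png

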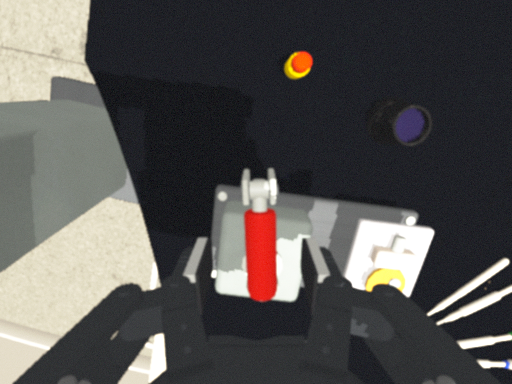

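The handle at x≈260 is centred between the fingertips (≈205 and 310), and its centre is 8 mm outward of the TCP, so I grip at r≈41 mm. Closing.

Emit:
{"method": "drive_tool", "body": {
  "moves": [
    [[0,0,0],[0,0,0],0.0],
    [[0,0,0],[0,0,0],0.0],
    [[0,0,0],[0,0,0],0.0],
    [[0,0,0],[0,0,0],0.0]
  ],
  "grip_force": 20
}}

```text
time: 3.98
eef_pos: [0.4926, 0.1785, 0.085]
tcp_rot: [0.614, 0.789, 0.002, 0.002]
contact_force: [2.8, -0.3, 4.6]
opening: 0.173
finger_force: 21.3
```

Emit:
{"method": "drive_tool", "body": {
  "moves": [
    [[0,0,0],[0.0033,0,-0.0097],0.0],
    [[0,0,0],[0.0055,0,-0.0086],0.0],
    [[0,0,0],[0.0075,0,-0.0069],0.0],
    [[0,0,0],[0,0,0],0.0]
  ]
}}

```text
time: 4.47
eef_pos: [0.4877, 0.1939, 0.1088]
tcp_rot: [0.614, 0.79, 0.0, 0.001]
contact_force: [4.3, -2.3, 0.2]
opening: 0.175
finger_force: 20.0
```

Run:
```python
from h import *
c=cam("wrist");d=cam("side");print(blobs(red(d["image"])))
m=red(c["image"]);print(blobs(m))
s=ctrl.get_state();print(s["eef_pos"],s["contact_force"],s["opening"])
cv2.imwrite("pics/w3.png",np.hstack([cv2.resize(d["image"][170:270,230:330],(384,384)),c["image"][:,100:500]])[...,::-1])
```

```text
[([126, 23, 14, 7, 40], [133.0, 26.1]), ([21, 25, 6, 17, 55], [23.1, 32.5]), ([273, 195, 9, 27, 227], [277.0, 208.1])]
[([298, 84, 4, 14, 31], [299.7, 90.6]), ([242, 216, 31, 88, 2475], [256.6, 259.6]), ([487, 276, 10, 11, 45], [491.9, 281.0])]
[0.48771726 0.19389563 0.10885852] [ 4.75676239 -1.6586587   0.52998196] 0.1779364663987956
```

View pics/w3.png

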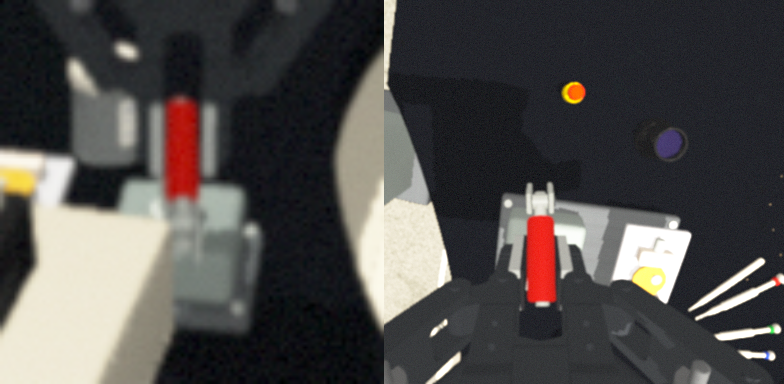

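The handle (side crop, red at (180,150); wrist crop at (540,260)) is rising between the pads. Continuing the arc.

Emit:
{"method": "drive_tool", "body": {
  "moves": [
    [[0,0,0],[0.009,0,-0.0049],0.0],
    [[0,0,0],[0.0079,0,-0.0022],0.0],
    [[0,0,0],[0.007,0,-0.0006],0.0],
    [[0,0,0],[0,0,0],0.0]
  ]
}}

```text
time: 5.08
eef_pos: [0.4814, 0.2165, 0.1168]
tcp_rot: [0.614, 0.789, -0.001, 0.001]
contact_force: [2.3, -4.0, 4.6]
opening: 0.171
finger_force: 19.5
```

```bash
cat > look.py <<'E'
from h import *
import sys
c=cam("wrist");d=cam("side");t=cam("top")
print(blobs(red(d["image"])),blobs(red(c["image"])))
s=ctrl.get_state();print(s["time"],s["eef_pos"],s["contact_force"],s["opening"],s["qpos"].round(2))
cv2.imwrite(sys.argv[1],np.hstack([cv2.resize(d["image"][170:270,230:330],(384,384)),c["image"][:,100:500]])[...,::-1])
E
python3 look.py pics/w4.png
```

```text
[([125, 23, 15, 7, 43], [133.0, 26.1]), ([21, 25, 6, 17, 55], [23.1, 32.5]), ([273, 195, 10, 27, 220], [277.6, 207.8])] [([289, 123, 11, 13, 40], [295.6, 130.3]), ([241, 237, 33, 82, 2189], [256.3, 277.5]), ([476, 290, 10, 10, 43], [481.2, 294.7])]
5.225 [0.48140392 0.21660033 0.11678416] [ 1.93036378 -4.15042284  3.63596969] 0.16945315754348733 [ 0.23  0.12  2.04 -0.    0.99 -0.02]
```

View pics/w4.png

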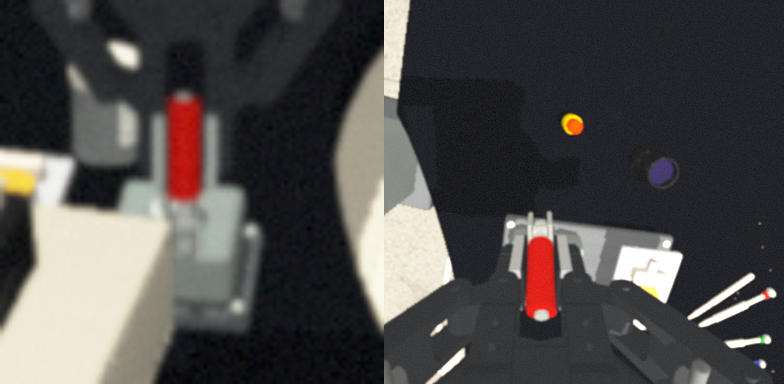

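The handle looks nearly upright: the top cap is at (541,315) in the wrist crop and the red spans rows 95–198 in the side crop. I check the tilt by triangulation.

Run:
```python
from h import *
c=cam("wrist");d=cam("side")
T=tri(c,(257,315),d,(277.6,195.0));B=tri(c,(256,239),d,(277.8,221))
print(T,B);v=T[0]-B[0];print(v,np.hypot(v[0],v[1])/v[2])
H=np.array([.4815,.217,.078])
for f in(1.0,1.2,1.4,1.57):
    u=np.array([-.25,.968,0]);a=-u*np.cos(f)+np.array([0,0,np.sin(f)])
    print(f,proj(c,[H+a*.01,H+a*.056]).round(0).tolist(),proj(d,[H+a*.01,H+a*.056]).round(0).tolist())
```

```text
(array([0.48788412, 0.19481634, 0.12792872]), np.float64(0.0009883326825584128)) (array([0.48159837, 0.21783514, 0.0902283 ]), np.float64(0.0007817897207375331))
[ 0.00628574 -0.0230188   0.03770041] 0.6329266562688919
1.0 [[255.0, 245.0], [255.0, 322.0]] [[278.0, 221.0], [278.0, 194.0]]
1.2 [[255.0, 243.0], [255.0, 314.0]] [[278.0, 221.0], [278.0, 195.0]]
1.4 [[255.0, 241.0], [255.0, 301.0]] [[278.0, 221.0], [278.0, 196.0]]
1.57 [[255.0, 238.0], [254.0, 286.0]] [[278.0, 222.0], [278.0, 198.0]]
```

The fold is only about 1.05 rad, so the handle slipped in the pads. I'll keep moving outward while gripped.

Emit:
{"method": "drive_tool", "body": {
  "moves": [
    [[0,0,0],[0.006,0,0],0.0],
    [[0,0,0],[0.006,0,0],0.0],
    [[0,0,0],[0.004,0,0],0.0],
    [[0,0,0],[0,0,0],0.0]
  ]
}}

```text
time: 5.82
eef_pos: [0.4758, 0.2332, 0.1153]
tcp_rot: [0.614, 0.789, -0.001, -0.001]
contact_force: [-0.7, -0.4, 0.2]
opening: 0.001
finger_force: 0.0
```

```bash
python3 look.py pics/w5.png
python3 - <<'E'
from h import *
c=cam("wrist");d=cam("side")
print(cv2.boundingRect(red(c["image"])[180:,200:320]))
H=np.array([.4805,.2215,.078])
for f in(1.0,1.2,1.4,1.57):
    u=np.array([-.25,.968,0]);a=-u*np.cos(f)+np.array([0,0,np.sin(f)])
    print(f,proj(c,[H+a*.01,H+a*.056]).round(0).tolist(),proj(d,[H+a*.01,H+a*.056]).round(0).tolist())
E
```

```text
[([125, 23, 15, 7, 42], [133.0, 26.2]), ([21, 25, 6, 17, 56], [23.2, 32.5])] [([287, 149, 15, 12, 46], [295.0, 156.2]), ([475, 305, 9, 10, 39], [479.6, 309.0]), ([249, 310, 14, 30, 243], [255.5, 322.0])]
5.975 [0.47655138 0.23290481 0.11572129] [-0.01200418  0.37720063 -0.46783374] -1.2717523990270326e-05 [0.26 0.12 2.03 0.   0.99 0.01]
(50, 130, 13, 21)
1.0 [[256.0, 263.0], [256.0, 341.0]] [[278.0, 222.0], [278.0, 196.0]]
1.2 [[256.0, 261.0], [256.0, 334.0]] [[278.0, 222.0], [278.0, 196.0]]
1.4 [[256.0, 259.0], [256.0, 322.0]] [[278.0, 223.0], [278.0, 197.0]]
1.57 [[256.0, 257.0], [256.0, 308.0]] [[278.0, 223.0], [278.0, 200.0]]
```

View pics/w5.png

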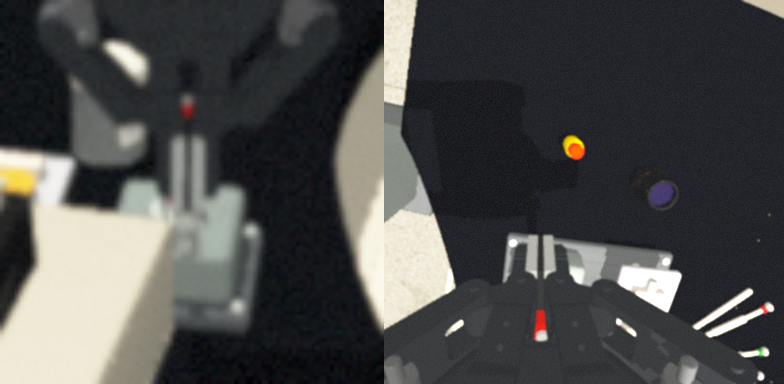

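The pads slipped off; the handle (wrist crop (541,325)) now stands behind the closed fingers. I go up, move back over it, and push it outward from the inner side with the closed fingers.

Emit:
{"method": "drive_tool", "body": {
  "moves": [
    [[0,0,0],[0,0,-0.03],0.0],
    [[0,0,0],[0,0,-0.025],0.0],
    [[0,0,0],[-0.031,0,0],0.0],
    [[0,0,0],[-0.031,0,0],0.0],
    [[0,0,0],[0,0,0],0.0]
  ]
}}

```text
time: 6.7
eef_pos: [0.4928, 0.1714, 0.1714]
tcp_rot: [0.615, 0.788, 0.0, 0.0]
contact_force: [0.1, -0.3, -1.2]
opening: 0.005
finger_force: 0.0
```

Emit:
{"method": "drive_tool", "body": {
  "moves": [
    [[0,0,0],[0,0,0.023],0.0],
    [[0,0,0],[0,0,0.022],0.0],
    [[0,0,0],[0.008,0,0],0.0],
    [[0,0,0],[0.008,0,0],0.0],
    [[0,0,0],[0.008,0,0],0.0]
  ]
}}

```text
time: 7.32
eef_pos: [0.4873, 0.1968, 0.1277]
tcp_rot: [0.614, 0.789, 0.001, 0.001]
contact_force: [0.7, -0.9, 1.3]
opening: -0.002
finger_force: 0.7
```

Emit:
{"method": "drive_tool", "body": {
  "moves": [
    [[0,0,0],[0.003,0,0],0.0],
    [[0,0,0],[0.003,0,0],0.0],
    [[0,0,0],[0,0,0],0.0]
  ]
}}

```text
time: 7.7
eef_pos: [0.4865, 0.2, 0.1275]
tcp_rot: [0.613, 0.79, -0.001, 0.003]
contact_force: [2.8, -8.9, 2.5]
opening: -0.002
finger_force: 4.4
```

9 N resistance suggests the stop is reached. Checking the tilt and whether the handle stays as left.

Emit:
{"method": "drive_tool", "body": {
  "moves": [
    [[0,0,0],[-0.012,0,0],0.0],
    [[0,0,0],[0,0,-0.025],0.0],
    [[0,0,0],[0,0,-0.025],0.0],
    [[0,0,0],[-0.02,0,0],0.0],
    [[0,0,0],[0,0,0],0.0]
  ]
}}

```text
time: 8.32
eef_pos: [0.4929, 0.1703, 0.1763]
tcp_rot: [0.615, 0.789, 0.0, -0.0]
contact_force: [-0.3, 1.1, 0.1]
opening: 0.0
finger_force: 0.0
```

```bash
python3 look.py pics/w6.png
python3 - <<'E'
from h import *
c=cam("wrist");d=cam("side")
H=np.array([.4815,.2185,.078])
for f in(1.0,1.2,1.4,1.57):
    u=np.array([-.25,.968,0]);a=-u*np.cos(f)+np.array([0,0,np.sin(f)])
    print(f,proj(c,[H+a*.01,H+a*.056]).round(0).tolist(),proj(d,[H+a*.01,H+a*.056]).round(0).tolist())
E
```

```text
[([126, 23, 14, 7, 40], [133.3, 26.1]), ([21, 25, 6, 17, 55], [23.1, 32.5]), ([273, 197, 11, 27, 248], [278.0, 210.0])] [([283, 57, 10, 10, 31], [288.0, 60.4]), ([243, 135, 27, 34, 555], [255.6, 151.2]), ([454, 227, 9, 9, 37], [458.4, 231.3])]
8.475 [0.49227863 0.17107825 0.17555309] [ 0.03489418 -0.23916471  0.06790798] -0.0008669549089583576 [ 0.14  0.02  2.02  0.    1.11 -0.11]
1.0 [[257.0, 151.0], [257.0, 199.0]] [[277.0, 221.0], [277.0, 195.0]]
1.2 [[257.0, 149.0], [257.0, 187.0]] [[277.0, 222.0], [278.0, 195.0]]
1.4 [[257.0, 147.0], [257.0, 172.0]] [[278.0, 222.0], [278.0, 197.0]]
1.57 [[257.0, 145.0], [257.0, 157.0]] [[278.0, 222.0], [278.0, 199.0]]
```

View pics/w6.png

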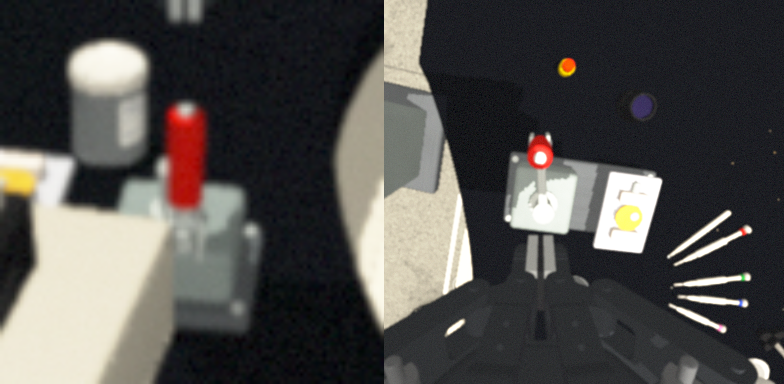

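The handle is upright (top cap at (540,158), matching the 1.57 prediction), and the vial and loupe are undisturbed. Now I grip the upright handle.

Emit:
{"method": "drive_tool", "body": {
  "moves": [
    [[0,0,0],[0.024,0.001,0],0.05],
    [[0,0,0],[0.025,0,0],0.05],
    [[0,0,0],[0,0,0.032],0.05],
    [[0,0,0],[0,0,0.031],0.05],
    [[0,0,0],[0,0,0],0.0]
  ],
  "grip_force": 40
}}

```text
time: 9.2
eef_pos: [0.4793, 0.2184, 0.1102]
tcp_rot: [0.614, 0.789, -0.003, -0.002]
contact_force: [0.3, -0.5, 0.3]
opening: 0.383
finger_force: 0.0
```

Emit:
{"method": "drive_tool", "body": {
  "moves": [
    [[0,0,0],[0,0,0],0.0],
    [[0,0,0],[0,0,0],0.0],
    [[0,0,0],[0,0,0],0.0]
  ]
}}

```text
time: 9.57
eef_pos: [0.4822, 0.2188, 0.114]
tcp_rot: [0.614, 0.789, 0.001, 0.0]
contact_force: [-0.6, 1.8, -2.3]
opening: 0.174
finger_force: 39.1
```

Run:
```python
from h import *
from scipy.spatial.transform import Rotation as Ro
s=ctrl.get_state();R=Ro.from_quat(s["tcp_rot"]).as_matrix();p=s["eef_pos"];print(s["time"],p,s["contact_force"],s["opening"])
A=np.array([p[0],p[1]])-.065*np.array([-.25,.968]);print("axis",A)
a0=1.823
print("end angles");prev=p
for a in np.arange(a0+.17,a0+2.6,.17):
    q=np.array([A[0]+.065*np.cos(a),A[1]+.065*np.sin(a),p[2]])
    print(round(a,2),(R.T@(q-prev)).round(4),q.round(3));prev=q
```

```text
9.575 [0.48219864 0.21877453 0.11404328] [-0.56595318  1.76310794 -2.32175204] 0.17419953312149833
axis [0.49844864 0.15585453]
end angles
1.99 [-0.001 -0.011 -0.   ] [0.472 0.215 0.114]
2.16 [-0.0028 -0.0107 -0.    ] [0.462 0.21  0.114]
2.33 [-0.0046 -0.01   -0.    ] [0.454 0.203 0.114]
2.5 [-0.0062 -0.0091 -0.    ] [0.446 0.195 0.114]
2.67 [-0.0077 -0.0079 -0.    ] [0.44  0.185 0.114]
2.84 [-0.0089 -0.0065 -0.    ] [0.436 0.175 0.114]
3.01 [-0.0099 -0.0049 -0.    ] [0.434 0.164 0.114]
3.18 [-0.0106 -0.0032 -0.    ] [0.434 0.153 0.114]
3.35 [-0.011  -0.0013 -0.    ] [0.435 0.142 0.114]
3.52 [-0.011   0.0005 -0.    ] [0.438 0.132 0.114]
3.69 [-0.0108  0.0024 -0.    ] [0.443 0.122 0.114]
3.86 [-0.0102  0.0042  0.    ] [0.45  0.113 0.114]
4.03 [-0.0094  0.0058  0.    ] [0.458 0.105 0.114]
4.2 [-0.0082  0.0073  0.    ] [0.467 0.099 0.114]
4.37 [-0.0069  0.0086  0.    ] [0.477 0.095 0.114]
```

Emit:
{"method": "drive_tool", "body": {
  "moves": [
    [[0,0,0],[-0.001,-0.011,0],0.0],
    [[0,0,0],[-0.0028,-0.0107,0],0.0],
    [[0,0,0],[-0.0046,-0.01,0],0.0],
    [[0,0,0],[-0.0062,-0.0091,0],0.0],
    [[0,0,0],[-0.0077,-0.0079,0],0.0]
  ]
}}

```text
time: 10.2
eef_pos: [0.4404, 0.1843, 0.1139]
tcp_rot: [0.614, 0.789, 0.001, 0.001]
contact_force: [3.2, -0.0, 0.2]
opening: 0.174
finger_force: 39.5
```

Emit:
{"method": "drive_tool", "body": {
  "moves": [
    [[0,0,0],[-0.0089,-0.0065,0],0.0],
    [[0,0,0],[-0.0099,-0.0049,0],0.0],
    [[0,0,0],[-0.0106,-0.0032,0],0.0],
    [[0,0,0],[0,0,0],0.0]
  ]
}}

```text
time: 10.7
eef_pos: [0.434, 0.1519, 0.1138]
tcp_rot: [0.615, 0.789, 0.0, 0.001]
contact_force: [4.2, 0.0, 1.6]
opening: 0.176
finger_force: 39.7
```

Emit:
{"method": "drive_tool", "body": {
  "moves": [
    [[0,0,0],[-0.011,-0.0013,0],0.0],
    [[0,0,0],[-0.011,0.0005,0],0.0],
    [[0,0,0],[-0.0108,0.0024,0],0.0],
    [[0,0,0],[-0.0102,0.0042,0],0.0],
    [[0,0,0],[0,0,0],0.0]
  ]
}}

```text
time: 11.32
eef_pos: [0.4505, 0.1124, 0.1138]
tcp_rot: [0.615, 0.789, 0.001, 0.0]
contact_force: [5.0, 4.3, 3.6]
opening: 0.175
finger_force: 39.8
```

Emit:
{"method": "drive_tool", "body": {
  "moves": [
    [[0,0,0],[-0.0094,0.0058,0],0.0],
    [[0,0,0],[-0.0082,0.0073,0],0.0],
    [[0,0,0],[-0.0035,0.0043,0],0.0],
    [[0,0,0],[0,0,0],0.0]
  ]
}}

```text
time: 11.82
eef_pos: [0.4718, 0.0968, 0.1137]
tcp_rot: [0.615, 0.789, 0.001, -0.001]
contact_force: [2.6, 4.3, 5.1]
opening: 0.175
finger_force: 40.1
```

Emit:
{"method": "drive_tool", "body": {
  "moves": [
    [[0,0,0],[-0.0034,0.0043,0],0.0],
    [[0,0,0],[-0.0015,0.0025,0],0.0],
    [[0,0,0],[-0.0015,0.0025,0],0.0],
    [[0,0,0],[0,0,0],0.0]
  ]
}}

```text
time: 12.32
eef_pos: [0.4787, 0.094, 0.1133]
tcp_rot: [0.615, 0.789, -0.002, -0.006]
contact_force: [-7.0, 6.4, 13.4]
opening: 0.177
finger_force: 41.0
```

About 9 N back along the tangent means the stop is reached. Releasing and lifting clear.

Emit:
{"method": "drive_tool", "body": {
  "moves": [
    [[0,0,0],[0.0005,-0.001,0],0.05],
    [[0,0,0],[0,0,0],0.05],
    [[0,0,0],[0,0,0],0.05],
    [[0,0,0],[0,0,-0.03],0.05],
    [[0,0,0],[0,0,-0.04],0.05]
  ]
}}

```text
time: 12.95
eef_pos: [0.4795, 0.0924, 0.1822]
tcp_rot: [0.614, 0.789, -0.002, -0.002]
contact_force: [0.4, -0.0, -0.4]
opening: 0.589
finger_force: 0.0
```

Emit:
{"method": "drive_tool", "body": {
  "moves": [
    [[0,0,0],[0,0,-0.03],0.05],
    [[0,0,0],[-0.05,0,0],0.05],
    [[0,0,0],[-0.05,0,0],0.05],
    [[0,0,0],[0,0,0],0.05]
  ]
}}

```text
time: 13.45
eef_pos: [0.5057, -0.0069, 0.213]
tcp_rot: [0.616, 0.788, -0.0, -0.0]
contact_force: [1.0, 0.0, -0.4]
opening: 0.589
finger_force: 0.0
```

Run:
```python
from h import *
c=cam("wrist");d=cam("side");t=cam("top")
s=ctrl.get_state();print(s["time"],s["eef_pos"],s["contact_force"])
A=np.array([.4975,.155]);
for a in(4.1,4.37):
  u=np.array([np.cos(a),np.sin(a),0]);H=np.r_[A,.078]+.065*u
  for f in(1.2,1.57):
    h=-u*np.cos(f)+np.array([0,0,np.sin(f)])
    print(a,f,[proj(k,[H+h*.01,H+h*.056]).round(0).tolist() for k in(c,d,t)])
for k in(c,d,t):print(blobs(red(k["image"])))
im=np.hstack([cv2.resize(d["image"][160:280,220:340],(384,384)),c["image"][:,100:500]])
cv2.imwrite("pics/w7.png",im[...,::-1])
```

```text
13.6 [ 0.50488332 -0.00383706  0.21264044] [-0.49068093  0.44297088  0.07100698]
4.1 1.2 [[[236.0, 52.0], [251.0, 25.0]], [[301.0, 193.0], [295.0, 176.0]], [[258.0, 220.0], [251.0, 213.0]]]
4.1 1.57 [[[233.0, 55.0], [228.0, 46.0]], [[302.0, 192.0], [303.0, 171.0]], [[260.0, 221.0], [261.0, 219.0]]]
4.37 1.2 [[[252.0, 66.0], [264.0, 38.0]], [[294.0, 191.0], [290.0, 174.0]], [[262.0, 212.0], [254.0, 206.0]]]
4.37 1.57 [[[249.0, 70.0], [248.0, 64.0]], [[295.0, 190.0], [296.0, 168.0]], [[264.0, 213.0], [265.0, 210.0]]]
[([241, 54, 25, 28, 375], [252.2, 67.1]), ([489, 77, 7, 9, 33], [492.8, 80.7])]
[([126, 23, 14, 7, 41], [133.4, 26.0]), ([21, 25, 6, 17, 55], [23.1, 32.4]), ([289, 167, 11, 24, 212], [294.1, 178.9])]
[([261, 204, 11, 12, 81], [266.3, 209.4]), ([159, 206, 6, 7, 20], [161.3, 209.2])]
```

View pics/w7.png

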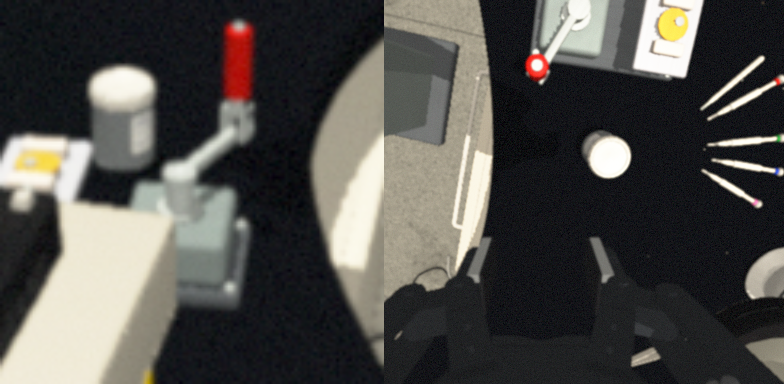

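The handle is upright (side crop (238,60); wrist crop cap at (537,66)). The crank is at its stop: the red centroids match the 4.37 rad prediction. The platform is raised, and the vial cap is unmoved at (161.3,209.2) in the top view. Nothing touches the robot, so I hand in.

```bash
python3 -c "
from plant import ctrl
print(ctrl.sign_off())"
```

```text
the job is handed in; nothing more can be done
None
```

The job is handed in: the handle was unfolded upright before the crank was turned counter-clockwise to its stop, and the last pictures show the handle upright, the platform raised and the vial unmoved; sign-off returned no verdict.

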